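# Reload the label feeder and rock its stuck guide block free

### The arm

A 6-joint arm with a two-finger parallel gripper is mounted at the origin on a cart in front of the work surface, level with it; the furniture and walls round the work are solid. World frame = base frame: x ahead of the robot, y to its left, z up, the work surface at z = 0. Lengths are in m, angles in rad, forces in N, time in s.
With the tool pointing down it reaches from about 0.375 to 0.9 m from the base axis. Payload 3.1 kg.
Tool frame: the origin (TCP) lies between the finger pads; the fingertips stand 22 mm ahead of it and the grasp point (between the pads) lies 3 mm ahead of it; z points along the fingers, y is the direction in which the jaws open and shut (so a half turn about z gives the same grasp; the last joint's range is limited). The gripper opens to 87 mm and grips with 3 to 60 N. Pads are 19 mm wide; open, the fingers measure 117 mm over their backs; the gripper's body (75 mm by 190 mm) begins 51 mm behind the grasp point.
Start: joints at [0.998, 0.527, 1.433, -0, 1.181, -0.178], TCP at [0.24, 0.577, 0.245] pointing down, gripper open.
Joint ranges: [-3.08, 3.08], [-0.75, 2.2], [0.22, 2.44], [-1.43, 4.57], [0, 2.65], [-2.85, 2.85]. Speed limits (rad/s): [2.79, 2.79, 3.14, 3.14, 3.14, 3.14].

### API

Orientations are given as a unit quaternion [x, y, z, w].
In Python, from rig import get_obs, camera, get_calibration, hand_in, search_frame gives the robot as it stands.
- The arm moves only by the shell command python3 -m jog 'ROWS' [FORCE]. ROWS is JSON, a list of rows, each an object with "grip": the closure in counts, from 0 (fully open) to 255 (shut); "travel": the shift along the world's x, y, z in cm, a list of three; "twist": the turn about the world's z in degrees. A call has 1 to 8 rows; each row shifts and turns the commanded pose from where the row before left it; what a row does not reach is not made up. A row lasts 1/10 s, in which the tool goes at most 50 mm and 8.59 degrees, less where a joint would pass 70% of its speed; a pose out of reach is approached as far as the arm can. A call is refused whole if a number of a shift passes 5 or a number of a turn 8.59, either way. A call with a gripper value outside its range is refused whole. The fingers move at their own pace and stop on an object; FORCE is the grip in N (left out, the last holds). Time passes only in rows, so rows that do not move let the fingers close. It gives the time, the measured TCP pose, the force and the opening at its end, in the units of the state.
- get_obs(): the state, without advancing time (a new reading comes with each control period).
- camera(name): name is "side" or "top"; returns the picture (400x640x3 uint8, red, green, blue); there is no depth.
- get_calibration(name): a dict with "fx", "fy", "cx", "cy" (pixels), "R" (3x3) and "t" (3): a world point X has camera coordinates R X + t. Camera axes: x right, y down, z forward; pixel columns grow to the right and rows downward; lengths in m; the calibration is good to about 2 mm. A picture is of the moment at which its call begins. get_calibration takes no time and is no camera call.
- hand_in(): hands the job in, once; it reports no verdict.
Trained networks look in the newest picture that a camera, given by its name, has taken for a name from the list of things; names that differ only in an ending like _2 or _b are one class to them, and where a whole thing is asked for, a point or a joint stands for the part that bears it (a point fixed in the world has none). Each returns a list of dicts, best first, with "p" (0 to 1); they miss things now and then, are a little off and sometimes report something else, mostly with a low value. They report only what shows in the picture. A call takes as long as a camera call. They do not tell look-alikes from the thing itself.
- search_frame(target, camera): "at" ([x, y, z] in m, in world coordinates, good to about 4 mm: the middle of the surface that is visible of it).
The state is a dict: "time": time; "q": joint angles; "joint_velocities": joint speeds; "joint_torque": joint torques, N m; "position": TCP position; "tool_rot": TCP orientation; "ft_force": force on the tool from outside, world axes, zero at the start; "moment": the same for the moment, N m; "grip_width": finger opening in m.
Only numpy, scipy, OpenCV 4.12 (cv2) and the standard library are available. Lean on these libraries where they do the work, as an engineer would, in place of code of your own. Each camera call takes 0.05 s, during which the arm holds its last target. There are 200 camera calls.

### The job

Put the fresh label roll on the feeder's upright spindle, all the way down on its flange, and let go of it. Then take the stuck orange guide block by its tab and rock it to one side and to the other along the feeder until both black cheeks have given way, and only then lift it out: a straight pull will not free it. Finish while still holding the block upright, just clear above its socket (two or three centimetres), so that I can brush the socket out; leave the bottles and the dish where they are.

Things in the scene. Friction and masses are not known exactly. Their poses are not given: they have to be found in the camera images.
- feeder: Label feeder, fixed: grey plate 85 (x) x 220 (y) x 10 mm, origin at the centre of its underside, z up. At y = +60 mm the steel spindle (diameter 24 mm, coned from z = 66 to its end at 74 mm) on a flange, diameter 48 mm, top at z = 14 mm. At y = -60 mm the guide block's aluminium socket, 40 (x) x 72 (y) mm, walls up to z = 60 mm. Its long axis y is the direction in which the block rocks.
- spindle_top (a point): Centre of the spindle's top end, 60 mm above the flange.
- socket_mouth (a point): Centre of the socket's mouth, at the height of the top of the black cheeks: 72 mm above the feeder's underside, over the middle of the block's pocket. The block's rocking axis (parallel to the feeder's x) lies 46 mm straight below this point.
- cheek_a (a joint): Outward travel (m) of the black cheek on the feeder's +y side of the block, 0 to 0.0055 (hard stop); starts at 0 to 0.001. It slides along y against about 5 N of friction and stays where pushed. Its flat lip (8 mm thick, top at 72 mm) overlaps a shoulder of the block by 3.5 mm when closed and blocks a straight pull; beyond 0.0035 it has let go.
- cheek_b (a joint): The same for the cheek on the -y side; grows as that cheek moves outward, to the feeder's -y.
- block: Guide block, 110 mm tall, 0.12 kg, upright in the socket: steel, with a round keel at the foot (radius 12 mm, along the block's x, axis 12 mm above the foot), shoulders 28 mm wide (y), and on top an orange tab 20 (x) x 22 (y) x 42 mm. Origin under the foot, axes those of the feeder at the start. It leans about its keel towards the feeder's +y or -y; once both cheeks are open it lifts straight out.
- block_grip (a point): Middle of the orange tab, the place to grip (20 mm across the feeder's x): 92 mm above the foot, 80 mm above the keel axis; the tab spans 21 mm below this point to 20 mm above. Leaning the block pushes that side's cheek outward: a lean of 0.11 rad (this point moves 9 mm along the feeder's y) opens it about 4.5 mm; the stop comes at 0.13 rad.
- block_foot (a point): Centre of the underside of the block's keel; 14 mm above the feeder's underside while the block sits in the socket.
- roll: Roll of blank white labels, outside diameter 56 mm, 50 mm tall, standing upright, bore diameter 29 mm right through, 0.09 kg. Origin at the centre of its underside.
- roll_center (a point): Centre of the label roll, half-way up (25 mm above its underside).
- oil_bottle: Bystander: small brown bottle with black cap, 31 mm across, 62 mm tall; origin under its foot.
- dropper: Bystander: small white dropper bottle, 27 mm across, 66 mm tall; origin under its foot.
- petri: Bystander: shallow covered dish, 61 mm across, 15 mm tall; origin under its centre.
- microscope: Bystander: large white microscope, 0.48 m tall, left of the work; origin under its middle. Its eyepieces jut out towards the robot at 0.27 to 0.36 m height, 0.17 m from the origin, nearest point about x = 0.49, y = 0.0: pass in front of them (x below 0.40) when coming from the left, with gripper and wrist.
Things that resemble listed ones, but are neither listed nor needed, are in the scene too. Several things look just like the roll: the one meant starts farthest from the robot's base.

How it is judged:
On the way, in this order (a step that is already met when the one before it is completed fails the run):
1. the label roll sits on the spindle, down on the flange, let go (z of roll_center in the frame of feeder below 0.043 m and horizontal distance between roll_center and spindle_top below 0.005 m and angle between roll's own z axis and vertical below 0.06 rad and contact force between the fingers and roll below 0.1 N), for 0.2 s.
2. the block, still in its socket and held, leans to one side and has pushed that cheek open (contact force between the fingers and block above 0.5 N and angle between block's own z axis and vertical above 0.06 rad and z of block_foot in the frame of feeder below 0.02 m and value of joint any of cheek_a, cheek_b above 0.0025 m).
3. the block, still in its socket and held, leans to the other side and has pushed that cheek open too (contact force between the fingers and block above 0.5 N and angle between block's own z axis and vertical above 0.06 rad and z of block_foot in the frame of feeder below 0.02 m and value of joint each of cheek_a, cheek_b above 0.0025 m).
At the end, for the whole second after the job is handed in: The gripper still holds the block at rest, within 0.25 rad of upright, its foot 5 to 60 mm above the top of the cheeks and within 25 mm of the socket's centre line, touching neither feeder nor roll; the label roll stands on the spindle, down on the flange within 4 mm and centred within 5 mm (z of block_foot in the frame of feeder between 0.077 and 0.132 m and horizontal distance between block_foot and socket_mouth below 0.025 m and angle between block's own z axis and vertical below 0.25 rad and contact force between the fingers and block above 1 N and contact force between block and feeder below 0.1 N and contact force between block and roll below 0.1 N and linear speed of block below 0.02 m/s and z of roll_center in the frame of feeder below 0.043 m and horizontal distance between roll_center and spindle_top below 0.005 m and angle between roll's own z axis and vertical below 0.06 rad); the arm keeps its last pose, push and grip.
It fails at once if the small brown bottle, the white dropper bottle or the dish is shifted by more than 25 mm (distance of any of oil_bottle, dropper, petri from where it was at the start of the episode above 0.025 m).
It also fails if it takes over 61 s, if anything falls off the work surface, if the arm or the gripper's body presses on something with over 40 N, if the wrist force passes 120 N, or if a joint passes its speed limit or range.

## Working session

There is one attempt and no reset: what is moved stays moved. The work goes in short steps, Python scripts to look and compute and a shell command to move; the robot and the scene stay as the last step left them, time stands still between calls to the robot, and variables do not carry over. Pictures are saved under pics/ and viewed, about 8 in all and at most 12, crops included, and the job is handed in when it is done.

```bash
mkdir -p pics; cat > h.py <<'E'
import numpy as np,cv2
from rig import *
def snap(c,fn,box=None,k=1):
    im=camera(c)[:,:,::-1]
    if box: im=im[box[1]:box[3],box[0]:box[2]]
    im=cv2.resize(im,None,fx=k,fy=k,interpolation=cv2.INTER_CUBIC); cv2.imwrite('pics/'+fn,im)
def proj(c,X):
    K=get_calibration(c);p=np.array(K['R'])@np.array(X)+np.array(K['t'])
    return np.round([K['fx']*p[0]/p[2]+K['cx'],K['fy']*p[1]/p[2]+K['cy']],1)
def ray(c,u,v):
    K=get_calibration(c);R=np.array(K['R']);d=R.T@np.array([(u-K['cx'])/K['fx'],(v-K['cy'])/K['fy'],1]);return -R.T@np.array(K['t']),d/np.linalg.norm(d)
def tri(a,b):
    A=[];B=[]
    M=np.zeros((3,3));v=np.zeros(3);L=[]
    for c,(u,w) in (('side',a),('top',b)):
        o,d=ray(c,u,w);P=np.eye(3)-np.outer(d,d);M+=P;v+=P@o;L.append((o,P))
    X=np.linalg.solve(M,v);return X.round(4),[round(float(np.linalg.norm(P@(X-o))),4) for o,P in L]
def onz(c,u,v,z):
    o,d=ray(c,u,v);return (o+d*(z-o[2])/d[2]).round(4)
E
python3 - <<'E'
from h import *
snap('side','s0.png');snap('top','t0.png')
a=cv2.imread('pics/s0.png');b=cv2.imread('pics/t0.png');cv2.imwrite('pics/c0.png',cv2.resize(np.vstack([a,b]),(800,1000))[:,:])
for t in ['roll','feeder','block','cheek_a','oil_bottle','dropper','petri','microscope']:
  for c in ['side','top']:
    print(t,c,[(np.round(d['at'],3).tolist(),round(d['p'],2),proj(c,d['at']).tolist()) for d in search_frame(t,c)][:6])
for c in ['side','top']:
  print(c, (-np.array(get_calibration(c)['R']).T@np.array(get_calibration(c)['t'])).round(3))
print(get_obs())
E
```

```text
roll side [([0.49, -0.195, 0.043], 0.83, [332.2, 273.4]), ([0.584, -0.15, 0.04], 0.6, [355.8, 251.4])]
roll top [([0.494, -0.182, 0.048], 0.63, [387.8, 216.1]), ([0.592, -0.141, 0.045], 0.47, [375.5, 186.4])]
feeder side [([0.523, -0.408, 0.008], 0.84, [391.8, 346.2])]
feeder top [([0.538, -0.372, 0.009], 0.74, [442.6, 205.4])]
block side [([0.522, -0.443, 0.107], 0.82, [407.2, 331.0])]
block top []
cheek_a side [([0.496, 0.034, 0.035], 0.64, [297.7, 222.6]), ([0.524, -0.414, 0.075], 0.46, [397.6, 329.1]), ([0.526, -0.463, 0.065], 0.44, [412.3, 351.2])]
cheek_a top [([0.535, -0.413, 0.07], 0.54, [460.8, 204.7])]
oil_bottle side [([0.498, 0.033, 0.031], 0.67, [298.3, 223.5])]
oil_bottle top []
dropper side [([0.659, -0.226, 0.035], 0.72, [395.6, 262.3])]
dropper top [([0.664, -0.218, 0.035], 0.55, [398.6, 166.1])]
petri side [([0.562, 0.433, 0.015], 0.48, [271.7, 161.8])]
petri top [([0.568, 0.441, 0.015], 0.83, [204.5, 190.5])]
microscope side []
microscope top [([0.54, -0.374, 0.011], 0.59, [443.6, 204.7])]
side [ 0.172 -0.772  0.747]
top [ 0.405 -0.006  1.355]
{'time': 0.9, 'q': array([ 9.97521774e-01,  5.27441574e-01,  1.43268912e+00,  2.34893169e-05,
        1.18143061e+00, -1.78498222e-01]), 'joint_velocities': array([-0.00116022,  0.00068472,  0.00080318,  0.00152883, -0.00030064,
       -0.00019304]), 'joint_torque': array([-8.15857675e-04, -4.39993179e+01, -1.76988441e+01,  6.32454408e-02,
        5.03276428e-02, -8.01862768e-06]), 'position': array([0.24032967, 0.57692158, 0.2445878 ]), 'tool_rot': array([ 1.96113256e-01,  9.80581251e-01,  1.85691983e-05, -4.35284498e-06]), 'ft_force': array([1.03684454, 0.38533718, 0.3376316 ]), 'moment': array([0.02010072, 0.02566122, 0.03213063]), 'grip_width': 0.08671064527447514}
```

View pics/s0.png

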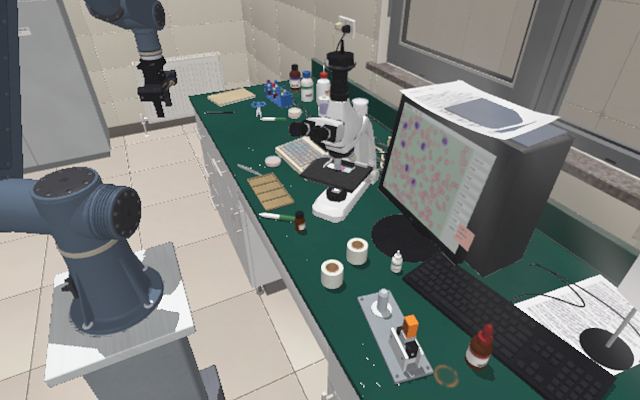

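View pics/t0.png

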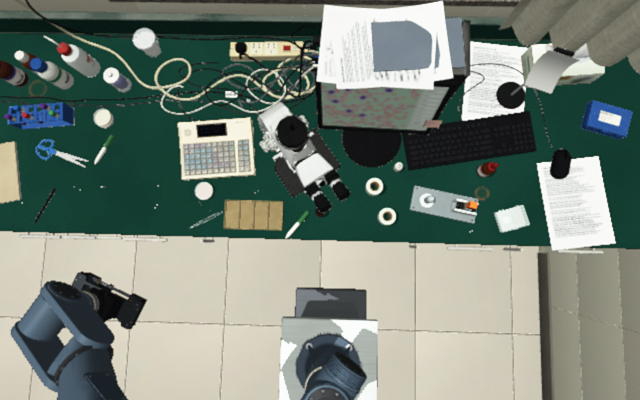

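The views show two rolls: A at side (332,273) / top (388,216), about 0.53 m from the base, and B at side (356,251) / top (375,186), about 0.61 m away. B is the one meant because it is farther. The feeder is at side (393,345) / top (443,204), with its spindle to the left at top (427,200) and the orange tab at top (472,206). I'll confirm with one enlarged crop.

```bash
python3 - <<'E'
from h import *
a=cv2.imread('pics/s0.png')[225:395,310:470];b=cv2.imread('pics/t0.png')[155:240,350:510]
a=cv2.resize(a,None,fx=2.5,fy=2.5,interpolation=3);b=cv2.resize(b,None,fx=2.5,fy=2.5,interpolation=3)
c=np.zeros((425,800,3),np.uint8);c[:425,:400]=a;c[:b.shape[0],400:800]=b;cv2.imwrite('pics/z0.png',c)
E
```

```text
(no output)
```

View pics/z0.png

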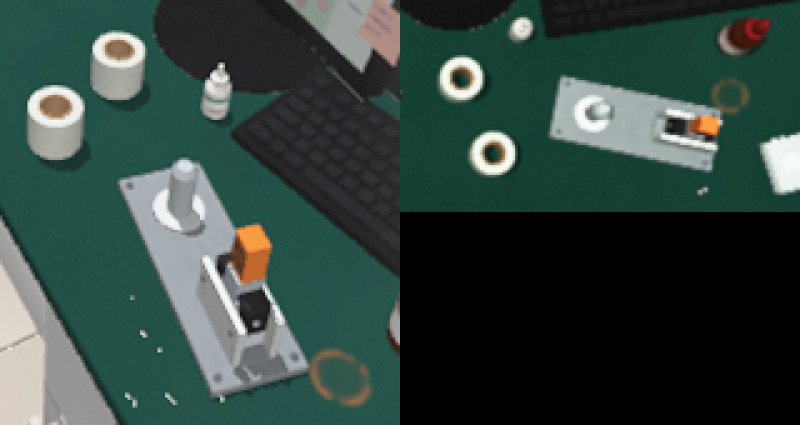

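Crop: B, at crop (119,65), is the upper and farther of the two rolls, so it is the one to take. The spindle tip is at crop (182,163), the tab at (253,240) and the plate corners are clear.

```bash
python3 - <<'E'
from h import *
s=lambda u,v:(310+(u+.5)/2.5-.5,225+(v+.5)/2.5-.5)
t=lambda u,v:(350+(u-400+.5)/2.5-.5,155+(v+.5)/2.5-.5)
print('rollB',tri(s(119,49),t(461,77)),onz('side',*s(119,49),.05),onz('top',*t(461,77),.05))
print('spindle',tri(s(182,163),t(603,105)),onz('side',*s(182,163),.074),onz('top',*t(603,105),.074))
# white-roll segmentation in top
im=cv2.imread('pics/t0.png');m=(im.min(2)>130).astype(np.uint8)
sub=np.zeros_like(m);sub[174:199,362:388]=m[174:199,362:388];(cx,cy),r=cv2.minEnclosingCircle(cv2.findNonZero(sub));print('roll circ',cx,cy,r,onz('top',cx,cy,.05))
# orange
for c,f in(('side','s0'),('top','t0')):
  im=cv2.imread('pics/%s.png'%f);hsv=cv2.cvtColor(im,cv2.COLOR_BGR2HSV)
  m=((hsv[...,0]>5)&(hsv[...,0]<20)&(hsv[...,1]>190)&(hsv[...,2]>120)).astype(np.uint8)
  n,l,st,ce=cv2.connectedComponentsWithStats(m)
  for i in range(1,n):
    if st[i,4]>40: print(c,st[i],ce[i].round(1))
# plate corners, z=.01
P=[('top',t(563,77)),('top',t(721,108)),('top',t(711,171)),('top',t(550,137)),('side',s(120,180)),('side',s(212,395)),('side',s(309,371)),('side',s(200,164))]
Q=[onz(c,*p,.01) for c,p in P]
for q in Q: print(q)
print('centers',np.mean(Q[:4],0),np.mean(Q[4:],0))
for a,b in((0,1),(3,2),(4,5),(7,6)): d=Q[a]-Q[b];print(np.linalg.norm(d),np.degrees(np.arctan2(d[1],d[0])))
E
```

```text
rollB (array([ 0.5953, -0.1362,  0.0492]), [0.0011, 0.0011]) [ 0.596  -0.1373  0.05  ] [ 0.5942 -0.1357  0.05  ]
spindle (array([ 0.5565, -0.3154,  0.0748]), [0.0021, 0.0021]) [ 0.5549 -0.3142  0.074 ] [ 0.5586 -0.3167  0.074 ]
roll circ 373.9651184082031 185.77906799316406 8.76333236694336 [ 0.5932 -0.1352  0.05  ]
side [405 317  13  21 111] [411.3 329.2]
[ 0.6033 -0.2781  0.01  ]
[ 0.5661 -0.4907  0.01  ]
[ 0.4806 -0.476   0.01  ]
[ 0.5209 -0.2608  0.01  ]
[ 0.5254 -0.2619  0.01  ]
[ 0.4805 -0.478   0.01  ]
[ 0.5623 -0.496   0.01  ]
[ 0.6065 -0.2797  0.01  ]
centers [ 0.542725 -0.3764    0.01    ] [ 0.543675 -0.3789    0.01    ]
0.2158300257146813 80.0750619594499
0.2189409281061903 79.39320536828265
0.22071524641492254 78.26241903609528
0.2207698575440044 78.45084872970985
```

```bash
python3 -m jog '[{"grip":0,"travel":[1.6,-4.2,0],"twist":2},{"grip":0,"travel":[1.6,-4.2,0],"twist":2},{"grip":0,"travel":[1.6,-4.2,0],"twist":2},{"grip":0,"travel":[1.6,-4.2,0],"twist":2},{"grip":0,"travel":[1.6,-4.2,0],"twist":2},{"grip":0,"travel":[1.6,-4.2,0],"twist":2},{"grip":0,"travel":[1.6,-4.2,0],"twist":2},{"grip":0,"travel":[1.6,-4.2,0],"twist":2}]' 10
python3 -c "
from h import *
for p in [(320,128),(440,130),(345,200)]:
  for z in (.03,.1,.2): print(p,z,onz('top',*p,z))"
```

```text
time: 1.7
position: [0.3689, 0.2394, 0.2449]
tool_rot: [0.057, 0.998, 0.0, 0.001]
ft_force: [0.6, -0.4, 0.1]
grip_width: 0.0874
(320, 128) 0.03 [0.7918 0.0501 0.03  ]
(320, 128) 0.1 [0.7714 0.0471 0.1   ]
(320, 128) 0.2 [0.7422 0.0428 0.2   ]
(440, 130) 0.03 [ 0.7932 -0.3587  0.03  ]
(440, 130) 0.1 [ 0.7727 -0.3401  0.1   ]
(440, 130) 0.2 [ 0.7434 -0.3135  0.2   ]
(345, 200) 0.03 [ 0.5456 -0.041   0.03  ]
(345, 200) 0.1 [ 0.5382 -0.0391  0.1   ]
(345, 200) 0.2 [ 0.5276 -0.0365  0.2   ]
```

```bash
python3 -m jog '[{"grip":0,"travel":[0.3,-4.9,0],"twist":0},{"grip":0,"travel":[0.3,-4.9,0],"twist":0},{"grip":0,"travel":[0.3,-4.9,0],"twist":0},{"grip":0,"travel":[0.2,-4.9,0],"twist":0},{"grip":0,"travel":[0.2,-4.9,0],"twist":0},{"grip":0,"travel":[0.2,-4.9,0],"twist":0},{"grip":0,"travel":[0.2,-4.9,0],"twist":0},{"grip":0,"travel":[0.2,-4.9,0],"twist":0}]'
python3 -m jog '[{"grip":60,"travel":[2,-1,-1],"twist":-8.5},{"grip":60,"travel":[2,0,-1],"twist":-8.5},{"grip":60,"travel":[2,0,-1],"twist":-8.5},{"grip":60,"travel":[2,0,-1],"twist":-8.5},{"grip":60,"travel":[2,0,-1],"twist":-8.5},{"grip":60,"travel":[2,0,-1],"twist":-8.5},{"grip":60,"travel":[2,0,-1],"twist":-8.5},{"grip":60,"travel":[2,0,-1],"twist":-8.5}]'
```

```text
time: 2.5
position: [0.3872, -0.1533, 0.2449]
tool_rot: [0.058, 0.998, -0.0, 0.001]
ft_force: [0.4, 0.1, 0.7]
grip_width: 0.0871
time: 3.3
position: [0.5483, -0.1611, 0.1642]
tool_rot: [0.609, 0.794, 0.0, 0.0]
ft_force: [0.1, 0.2, -0.4]
grip_width: 0.0666
```

```bash
python3 -m jog '[{"grip":40,"travel":[1.6,0.8,-1],"twist":-8.5},{"grip":40,"travel":[1.6,0.8,-1],"twist":-8.5},{"grip":40,"travel":[1.5,0.9,-1],"twist":-8.5},{"grip":40,"travel":[0,0,-1],"twist":0},{"grip":40,"travel":[0,0,0],"twist":0}]'
python3 - <<'E'
from h import *
o=get_obs();print(o['position'].round(4),o['tool_rot'].round(3))
for c in ['side','top']:
    snap(c,'%s1.png'%c); print([(np.round(d['at'],3).tolist(),round(d['p'],2)) for d in search_frame('roll',c)])
a=cv2.resize(cv2.imread('pics/side1.png')[170:300,290:430],None,fx=2.8,fy=2.8,interpolation=3);b=cv2.resize(cv2.imread('pics/top1.png')[130:260,310:450],None,fx=2.8,fy=2.8,interpolation=3)
cv2.imwrite('pics/z1.png',np.hstack([a,b]))
E
```

```text
time: 3.8
position: [0.593, -0.1356, 0.1229]
tool_rot: [0.766, 0.643, -0.001, -0.002]
ft_force: [-1.4, 0.2, -0.1]
grip_width: 0.0735
[ 0.593  -0.1356  0.1229] [ 0.766  0.643 -0.001 -0.002]
[([0.59, -0.152, 0.04], 0.63), ([0.525, -0.461, 0.064], 0.33)]
[]
```

View pics/z1.png

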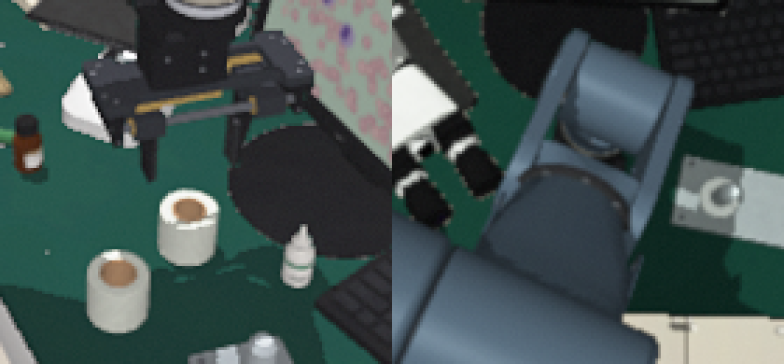

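The gripper is directly over roll B, which sits between the fingers at crop (187,225). The other roll is at (118,290) and stays clear, so I can go down and grip.

```bash
python3 -m jog '[{"grip":40,"travel":[0.1,0,-2.5],"twist":0},{"grip":40,"travel":[0,0,-3],"twist":0},{"grip":40,"travel":[0,0,-2],"twist":0},{"grip":40,"travel":[0,0,-0.9],"twist":-1},{"grip":40,"travel":[0,0,0],"twist":0},{"grip":140,"travel":[0,0,0],"twist":0},{"grip":140,"travel":[0,0,0],"twist":0},{"grip":140,"travel":[0,0,0],"twist":0}]' 12
python3 -m jog '[{"grip":140,"travel":[0,0,0],"twist":0},{"grip":140,"travel":[0,0,0],"twist":0},{"grip":140,"travel":[0,0,1],"twist":0},{"grip":140,"travel":[0,0,2],"twist":0},{"grip":140,"travel":[0,0,3],"twist":0},{"grip":140,"travel":[0,0,3],"twist":0},{"grip":140,"travel":[0,0,1],"twist":0},{"grip":140,"travel":[0,0,0],"twist":0}]'
```

```text
time: 4.8
position: [0.5958, -0.1364, 0.0418]
tool_rot: [0.772, 0.635, 0.0, 0.001]
ft_force: [0.4, 0.1, 1.2]
grip_width: 0.0569
time: 5.6
position: [0.5964, -0.1364, 0.1423]
tool_rot: [0.772, 0.635, 0.001, 0.002]
ft_force: [0.5, 1.0, -0.9]
grip_width: 0.0558
```

```bash
python3 - <<'E'
from h import *
a=cv2.resize(cv2.imread('pics/s0.png')[275:325,360:410],None,fx=8,fy=8,interpolation=2);b=cv2.resize(cv2.imread('pics/t0.png')[180:230,410:460],None,fx=8,fy=8,interpolation=2)
c=np.hstack([a,b])
cv2.imwrite('pics/z2.png',c)
E
```

```text
(no output)
```

View pics/z2.png

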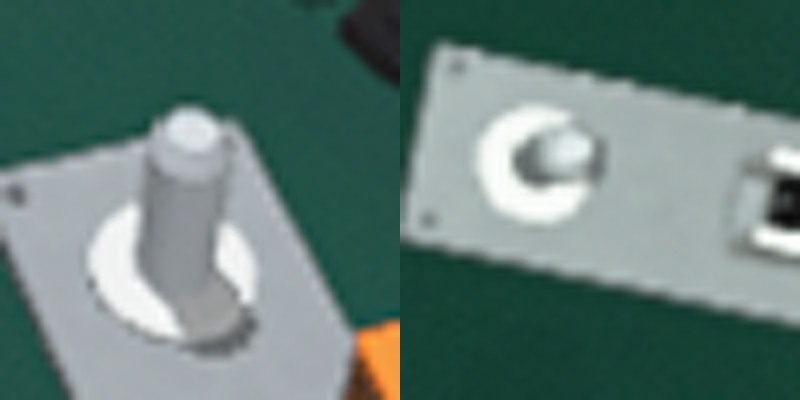

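```bash
python3 - <<'E'
from h import *
s=lambda u,v:(360+(u+.5)/8-.5,275+(v+.5)/8-.5)
t=lambda u,v:(410+(u-400+.5)/8-.5,180+(v+.5)/8-.5)
print('tip',tri(s(195,131),t(573,145)),onz('side',*s(195,131),.074),onz('top',*t(573,145),.074))
print('flange',onz('side',*s(173,270),.014),onz('top',*t(535,163),.014))
for X in [(.5557,-.316),(.5546,-.3188)]:
  for c,o in(('side',(360,275,0)),('top',(410,180,400))):
    for z in(.014,.074):
      p=proj(c,[*X,z]); print(X,c,z,((p[0]-o[0]+.5)*8-.5+o[2]).round(),((p[1]-o[1]+.5)*8-.5).round())
E
```

```text
tip (array([ 0.5558, -0.3179,  0.0737]), [0.0004, 0.0004]) [ 0.5561 -0.3182  0.074 ] [ 0.5554 -0.3176  0.074 ]
flange [ 0.5552 -0.3185  0.014 ] [ 0.5544 -0.3162  0.014 ]
(0.5557, -0.316) side 0.014 170.0 264.0
(0.5557, -0.316) side 0.074 189.0 126.0
(0.5557, -0.316) top 0.014 535.0 160.0
(0.5557, -0.316) top 0.074 569.0 144.0
(0.5546, -0.3188) side 0.014 172.0 272.0
(0.5546, -0.3188) side 0.074 192.0 135.0
(0.5546, -0.3188) top 0.014 541.0 163.0
(0.5546, -0.3188) top 0.074 576.0 147.0
```

The flange at crop (535,163) and the tip at (195,131) / (573,145) agree on a spindle axis at (0.5556, -0.3178).

```bash
python3 -m jog '[{"grip":140,"travel":[-1,-3.5,0],"twist":0},{"grip":140,"travel":[-1,-3.5,0],"twist":0},{"grip":140,"travel":[-0.9,-3.5,0],"twist":0},{"grip":140,"travel":[-0.8,-3.5,0],"twist":0},{"grip":140,"travel":[-0.4,-3.0,-0.5],"twist":0},{"grip":140,"travel":[0,-1.1,-1],"twist":0},{"grip":140,"travel":[0,0,0],"twist":0},{"grip":140,"travel":[0,0,0],"twist":0}]'
python3 - <<'E'
from h import *
o=get_obs();print(o['position'].round(4),o['ft_force'].round(1))
snap('side','side3.png');snap('top','top3.png')
a=cv2.resize(cv2.imread('pics/side3.png')[235:335,340:440],None,fx=5,fy=5,interpolation=2)
b=cv2.resize(cv2.imread('pics/top3.png')[140:240,380:480],None,fx=3,fy=3,interpolation=2)
c=np.zeros((500,800,3),np.uint8);c[:,:500]=a;c[:300,500:]=b
cv2.imwrite('pics/z3.png',c)
E
```

```text
time: 6.4
position: [0.5535, -0.3153, 0.1238]
tool_rot: [0.772, 0.635, -0.0, -0.002]
ft_force: [0.1, 0.7, -0.7]
grip_width: 0.0558
[ 0.5535 -0.3153  0.1238] [ 0.1  0.7 -0.7]
```

View pics/z3.png

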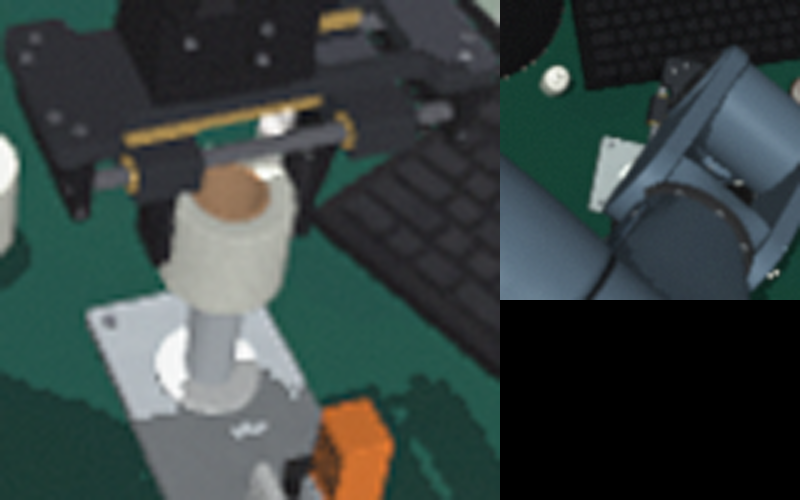

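```bash
python3 - <<'E'
from h import *
f=lambda X:(((proj('side',X)-[340,235]+.5)*5-.5).round(1)).tolist()
im=cv2.cvtColor(cv2.imread('pics/side3.png'),cv2.COLOR_BGR2GRAY)
for v in (280,283,286,289,292): print(v,im[v,368:402].tolist())
for v in (300,304,308): print(v,im[v,372:396].tolist())
def edges(X,zs,r,v):
  # silhouette cols at image row v of vertical cylinder
  th=np.linspace(0,2*np.pi,181);pts=np.array([proj('side',[X[0]+r*np.cos(t),X[1]+r*np.sin(t),z]) for t in th for z in zs],np.float32)
  h=cv2.convexHull(pts)[:,0];m=np.zeros((4000,6400),np.uint8);cv2.fillPoly(m,[(h*10).astype(int)],1);w=np.where(m[int(v*10)])[0];return w[0]/10,w[-1]/10
for X in [(.5535,-.3153),(.5556,-.3178)]:
  print(X,[edges(X,(.082,.132),.028,v) for v in(283,286,289)],[edges(X,(.014,.074),.012,v) for v in(300,304)])
o=get_obs();print(o['time'],o['position'],o['q'].round(4))
E
```

```text
280 [28, 27, 29, 31, 35, 39, 58, 139, 164, 164, 172, 177, 173, 170, 168, 168, 170, 169, 169, 169, 170, 169, 169, 168, 169, 171, 175, 176, 176, 172, 110, 35, 35, 37]
283 [46, 32, 26, 33, 34, 36, 111, 154, 163, 166, 171, 172, 173, 174, 177, 177, 178, 181, 185, 185, 185, 188, 183, 180, 179, 177, 177, 172, 171, 131, 80, 68, 69, 70]
286 [73, 56, 33, 31, 35, 43, 138, 161, 163, 168, 169, 170, 173, 177, 178, 177, 178, 178, 180, 181, 180, 180, 181, 177, 174, 176, 171, 167, 156, 107, 67, 68, 70, 69]
289 [71, 73, 70, 89, 137, 153, 159, 162, 164, 166, 168, 170, 173, 175, 176, 178, 180, 182, 183, 180, 180, 181, 180, 178, 173, 171, 168, 166, 126, 79, 66, 71, 70, 70]
292 [71, 70, 69, 67, 60, 134, 164, 166, 165, 169, 171, 173, 177, 179, 180, 180, 179, 181, 184, 183, 181, 177, 174, 176, 174, 170, 167, 139, 91, 69, 70, 70, 70, 70]
300 [186, 187, 184, 196, 217, 169, 126, 138, 144, 149, 155, 155, 156, 157, 152, 144, 175, 189, 188, 189, 190, 191, 168, 109]
304 [235, 245, 245, 246, 240, 175, 130, 143, 148, 153, 156, 156, 156, 154, 142, 215, 245, 240, 206, 182, 184, 184, 183, 185]
308 [245, 245, 245, 247, 234, 163, 138, 147, 152, 157, 156, 156, 157, 150, 144, 158, 166, 165, 164, 163, 166, 164, 181, 187]
(0.5535, -0.3153) [(np.float64(370.4), np.float64(396.5)), (np.float64(370.1), np.float64(396.0)), (np.float64(370.3), np.float64(395.5))] [(np.float64(375.5), np.float64(386.3)), (np.float64(375.0), np.float64(385.7))]Traceback (most recent call last):
  File "<stdin>", line 11, in <module>
  File "<stdin>", line 8, in edges
  File "h.py", line 8, in proj
    K=get_calibration(c);p=np.array(K['R'])@np.array(X)+np.array(K['t'])
ValueError: time passes only in moves, steps and waits
```

```bash
for i in 1 2 3; do python3 -m jog '[{"grip":140,"travel":[0,0,0],"twist":0}]' | sed -n 2p; done
python3 - <<'E'
from h import *
import rig
Ks={c:get_calibration(c) for c in ('side','top')}
def pj(X):
    K=Ks['side'];p=(np.array(K['R'])@np.array(X).T).T+np.array(K['t']);return np.c_[K['fx']*p[:,0]/p[:,2]+K['cx'],K['fy']*p[:,1]/p[:,2]+K['cy']]
th=np.linspace(0,2*np.pi,181)
im=cv2.cvtColor(cv2.imread('pics/side3.png'),cv2.COLOR_BGR2GRAY)
for u in (378,380,390,392): print(u,im[290:304,u].tolist())
for u in (383,386,390): print('top',u,im[262:285,u].tolist())
for X in [(.5535,-.3153),(.5556,-.3178)]:
  for z in (.082,.132):
    p=pj([[X[0]+.028*np.cos(t),X[1]+.028*np.sin(t),z] for t in th]);print(X,z,'cols',p[:,0].min().round(1),p[:,0].max().round(1),'rows',p[:,1].min().round(1),p[:,1].max().round(1),[p[np.abs(p[:,0]-u)<.6,1].max().round(1) for u in (380,390)])
E
```

```text
position: [0.5547, -0.3155, 0.1257]
position: [0.5548, -0.316, 0.1259]
position: [0.5547, -0.3165, 0.126]
378 [170, 171, 171, 174, 172, 166, 148, 131, 131, 128, 126, 124, 126, 128]
380 [174, 175, 177, 176, 177, 178, 174, 151, 140, 143, 144, 145, 146, 147]
390 [180, 178, 174, 173, 177, 176, 173, 178, 189, 188, 188, 185, 184, 187]
392 [175, 174, 174, 174, 173, 163, 163, 194, 192, 189, 190, 188, 185, 185]
top 383 [70, 68, 75, 90, 94, 97, 114, 128, 127, 128, 128, 126, 126, 127, 123, 120, 141, 165, 168, 173, 180, 177, 179]
top 386 [70, 76, 86, 93, 91, 102, 125, 127, 127, 127, 127, 127, 124, 124, 123, 120, 122, 147, 169, 168, 177, 185, 178]
top 390 [74, 82, 93, 92, 107, 147, 169, 160, 123, 115, 116, 116, 113, 111, 108, 116, 140, 161, 169, 171, 178, 183, 178]
(0.5535, -0.3153) 0.082 cols 370.0 395.2 rows 278.6 298.0 [np.float64(297.5), np.float64(297.1)]
(0.5535, -0.3153) 0.132 cols 371.8 397.9 rows 263.1 282.4 [np.float64(281.2), np.float64(282.1)]
(0.5556, -0.3178) 0.082 cols 371.4 396.7 rows 279.0 298.5 [np.float64(297.6), np.float64(298.0)]
(0.5556, -0.3178) 0.132 cols 373.2 399.4 rows 263.6 282.8 [np.float64(281.1), np.float64(282.8)]
```

```bash
python3 -m jog '[{"grip":140,"travel":[0.1,-0.1,0],"twist":0},{"grip":140,"travel":[0,0,-0.7],"twist":0},{"grip":140,"travel":[0,0,-0.7],"twist":0},{"grip":140,"travel":[0,0,-0.7],"twist":0},{"grip":140,"travel":[0,0,0],"twist":0},{"grip":140,"travel":[0,0,0],"twist":0}]'
```

```text
time: 7.4
position: [0.5551, -0.3179, 0.1039]
tool_rot: [0.772, 0.635, -0.0, -0.001]
ft_force: [0.4, -0.6, -0.7]
grip_width: 0.0556
```

```bash
python3 -m jog '[{"grip":140,"travel":[0,0,-1],"twist":0},{"grip":140,"travel":[0,0,-1],"twist":0},{"grip":140,"travel":[0,0,-1],"twist":0},{"grip":140,"travel":[0,0,-1],"twist":0},{"grip":140,"travel":[0,0,-0.4],"twist":0},{"grip":140,"travel":[0,0,-0.2],"twist":0},{"grip":140,"travel":[0,0,0],"twist":0},{"grip":140,"travel":[0,0,0],"twist":0}]'
```

```text
time: 8.2
position: [0.5556, -0.3182, 0.0588]
tool_rot: [0.772, 0.635, 0.0, 0.0]
ft_force: [0.2, 0.8, -1.2]
grip_width: 0.0556
```

```bash
python3 -m jog '[{"grip":140,"travel":[0,0,-0.2],"twist":0},{"grip":140,"travel":[0,0,0],"twist":0},{"grip":140,"travel":[0,0,0],"twist":0},{"grip":50,"travel":[0,0,0],"twist":0},{"grip":50,"travel":[0,0,0],"twist":0},{"grip":50,"travel":[0,0,0],"twist":0},{"grip":50,"travel":[0,0,0],"twist":0},{"grip":50,"travel":[0,0,0],"twist":0}]'
python3 -m jog '[{"grip":50,"travel":[0,0,2],"twist":0},{"grip":50,"travel":[0,0,4],"twist":0},{"grip":50,"travel":[0,0,4],"twist":0},{"grip":50,"travel":[0,0,3.5],"twist":0},{"grip":50,"travel":[-1,4,0],"twist":0},{"grip":50,"travel":[-1,4,0],"twist":0},{"grip":50,"travel":[0,0,0],"twist":0},{"grip":50,"travel":[0,0,0],"twist":0}]'
python3 - <<'E'
from h import *
o=get_obs();print(o['position'].round(4),o['ft_force'].round(1))
snap('side','side4.png');snap('top','top4.png')
a=cv2.resize(cv2.imread('pics/side4.png')[260:380,345:445],None,fx=4,fy=4,interpolation=2)
b=cv2.resize(cv2.imread('pics/top4.png')[170:240,400:500],None,fx=4,fy=4,interpolation=2)
c=np.zeros((480,800,3),np.uint8);c[:,:400]=a;c[:280,400:]=b
cv2.imwrite('pics/z4.png',c)
for t in ('roll','block_grip'):
  for k in('side','top'): print(t,k,[(np.round(d['at'],3).tolist(),round(d['p'],2)) for d in search_frame(t,k)])
E
```

```text
time: 9.0
position: [0.5554, -0.3181, 0.0566]
tool_rot: [0.772, 0.635, 0.0, 0.0]
ft_force: [0.5, 0.3, 0.6]
grip_width: 0.0693
time: 9.8
position: [0.5353, -0.2372, 0.1919]
tool_rot: [0.772, 0.636, -0.0, 0.0]
ft_force: [1.2, -1.0, 0.0]
grip_width: 0.0701
[ 0.5353 -0.2372  0.1919] [ 1.2 -1.   0. ]
roll side [([0.497, 0.032, 0.04], 0.7), ([0.493, -0.193, 0.043], 0.69)]
roll top []
block_grip side [([0.528, -0.44, 0.106], 0.63)]
block_grip top [([0.531, -0.43, 0.117], 0.58), ([0.51, -0.451, 0.012], 0.26)]
```

View pics/z4.png

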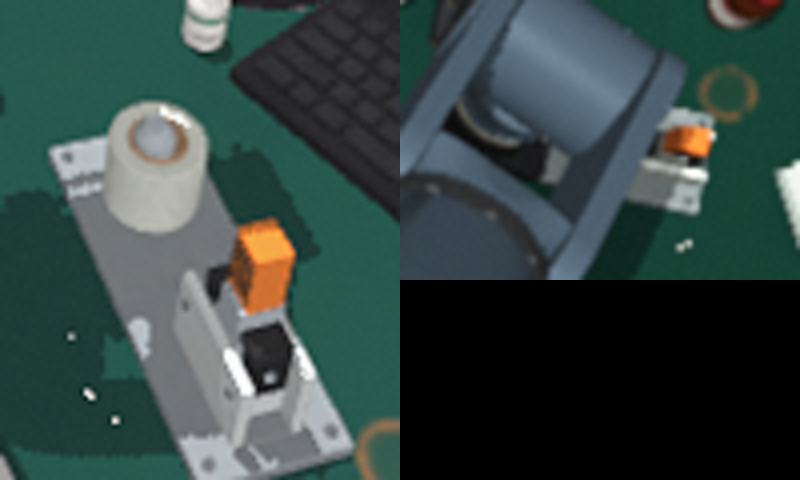

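The roll is down on the flange with the spindle standing through its bore, crop (158,135). The tab's top face is centred at crop (264,243) in the side view and (690,138) in the top view.

```bash
python3 - <<'E'
from h import *
s=(410.6,320.4)
for t in [(472.1,204.1)]: print(tri(s,t),onz('side',*s,.125),onz('top',*t,.125))
for c,f in(('side','side4'),('top','top4')):
  im=cv2.imread('pics/%s.png'%f);hsv=cv2.cvtColor(im,cv2.COLOR_BGR2HSV)
  m=((hsv[...,0]>4)&(hsv[...,0]<22)&(hsv[...,1]>150)&(hsv[...,2]>90)).astype(np.uint8)
  n,l,st,ce=cv2.connectedComponentsWithStats(m)
  for i in range(1,n):
    if st[i,4]>40: print(c,st[i],ce[i].round(1))
# predicted from feeder frame: spindle & centre
y=np.array([np.cos(np.radians(79)),np.sin(np.radians(79))])
print('from spindle',np.array([.5556,-.3180])-.12*y,'from plate',np.array([.5432,-.3777])-.06*y, 'y',y)
E
```

```text
(array([ 0.534 , -0.4329,  0.12  ]), [0.001, 0.001]) [ 0.532  -0.4359  0.125 ] [ 0.5326 -0.4306  0.125 ]
side [402 315  17  23 262] [410.5 325.7]
side [474 336   9  15  46] [476.8 344.3]
top [466 202  12   7  66] [471.8 204.9]
from spindle [ 0.53270292 -0.43579526] from plate [ 0.53175146 -0.43659763] y [0.190809   0.98162718]
```

```bash
python3 -m jog '[{"grip":90,"travel":[0.5,-4.5,0],"twist":0},{"grip":90,"travel":[-0.1,-4.5,0],"twist":0},{"grip":90,"travel":[-0.2,-4.5,0],"twist":0},{"grip":90,"travel":[-0.2,-4,0],"twist":0},{"grip":90,"travel":[-0.3,-2.3,0],"twist":0},{"grip":90,"travel":[0,0,-1.3],"twist":0},{"grip":90,"travel":[0,0,0],"twist":0},{"grip":90,"travel":[0,0,0],"twist":0}]' 20
python3 -m jog '[{"grip":90,"travel":[0,0,-2],"twist":0},{"grip":90,"travel":[0,0,-2],"twist":0},{"grip":90,"travel":[0,0,-2],"twist":0},{"grip":90,"travel":[0,0,-1],"twist":0},{"grip":90,"travel":[0,0,0],"twist":0},{"grip":90,"travel":[0,0,0],"twist":0},{"grip":90,"travel":[0,0,0],"twist":0}]'
```

```text
time: 10.9
position: [0.5318, -0.4342, 0.1772]
tool_rot: [0.772, 0.635, 0.0, -0.002]
ft_force: [0.5, 0.1, -0.9]
grip_width: 0.0561
time: 11.6
position: [0.5331, -0.4365, 0.11]
tool_rot: [0.772, 0.635, 0.0, 0.001]
ft_force: [0.6, 0.2, -0.3]
grip_width: 0.0565
```

```bash
python3 -m jog '[{"grip":230,"travel":[0,0,0],"twist":0},{"grip":230,"travel":[0,0,0],"twist":0},{"grip":230,"travel":[0,0,0],"twist":0},{"grip":230,"travel":[0,0,0],"twist":0},{"grip":230,"travel":[0,0,0],"twist":0},{"grip":230,"travel":[0,0,0],"twist":0},{"grip":230,"travel":[0,0,0],"twist":0},{"grip":230,"travel":[0,0,0],"twist":0}]' 20
python3 - <<'E'
from h import *
snap('side','side5.png',(345,240,445,380),4)
E
```

```text
time: 12.4
position: [0.5324, -0.4361, 0.1085]
tool_rot: [0.772, 0.635, -0.0, 0.0]
ft_force: [-0.1, -0.8, -0.3]
grip_width: 0.0199
```

View pics/side5.png

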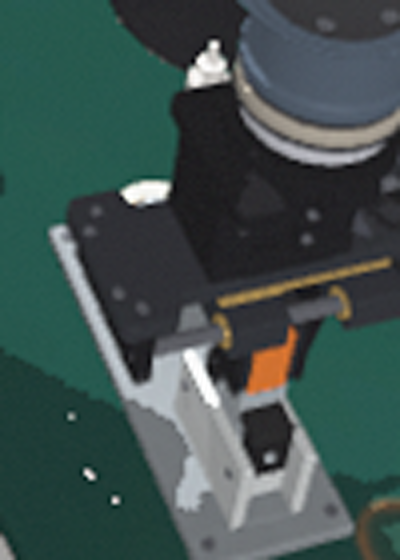

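The tab is held between the pads at crop (270,355), with a width of 19.9 mm. Next I rock it towards the feeder's -y, the side away from the roll.

```bash
python3 -m jog '[{"grip":230,"travel":[-0.05,-0.25,0],"twist":0},{"grip":230,"travel":[-0.05,-0.25,0],"twist":0},{"grip":230,"travel":[-0.05,-0.25,-0.03],"twist":0},{"grip":230,"travel":[-0.04,-0.2,-0.03],"twist":0},{"grip":230,"travel":[0,0,0],"twist":0},{"grip":230,"travel":[0,0,0],"twist":0},{"grip":230,"travel":[0,0,0],"twist":0},{"grip":230,"travel":[0,0,0],"twist":0}]'
```

```text
time: 13.25
position: [0.5309, -0.4426, 0.1081]
tool_rot: [0.772, 0.635, 0.002, -0.002]
ft_force: [1.1, 6.7, 4.4]
grip_width: 0.0199
```

```bash
python3 -m jog '[{"grip":230,"travel":[-0.03,-0.15,0],"twist":0},{"grip":230,"travel":[-0.03,-0.15,0],"twist":0},{"grip":230,"travel":[0,0,0],"twist":0},{"grip":230,"travel":[0,0,0],"twist":0},{"grip":230,"travel":[0,0,0],"twist":0}]'; python3 -m jog '[{"grip":230,"travel":[0,0,0],"twist":0},{"grip":230,"travel":[0,0,0],"twist":0}]'|sed -n '2p;4p'
```

```text
time: 13.75
position: [0.5303, -0.4453, 0.1079]
tool_rot: [0.772, 0.635, 0.002, -0.003]
ft_force: [0.9, 6.2, 2.6]
grip_width: 0.0201
position: [0.5303, -0.4453, 0.1079]
ft_force: [1.8, 6.5, 3.8]
```

```bash
python3 -m jog '[{"grip":230,"travel":[-0.02,-0.1,0],"twist":0},{"grip":230,"travel":[0,0,0],"twist":0},{"grip":230,"travel":[0,0,0],"twist":0},{"grip":230,"travel":[0,0,0],"twist":0}]'
python3 - <<'E'
from h import *
snap('side','side6.png',(345,240,445,380),4)
E
```

```text
time: 14.35
position: [0.5301, -0.4462, 0.1078]
tool_rot: [0.772, 0.635, 0.002, -0.003]
ft_force: [2.1, 7.5, 2.3]
grip_width: 0.0203
```

View pics/side6.png

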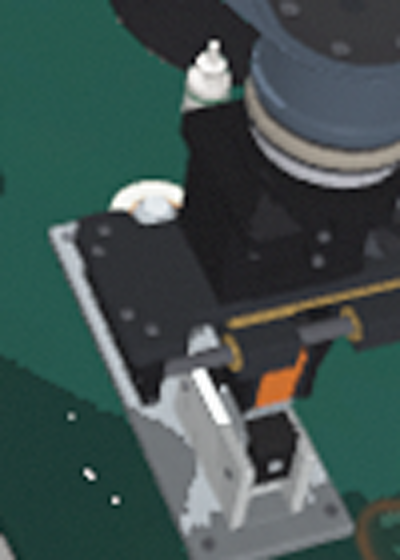

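The -y cheek has moved outward, from crop (268,455) to (273,463), and the tab is tilted. Now I rock to the other side.

```bash
python3 -m jog '[{"grip":230,"travel":[0.06,0.3,0.02],"twist":0},{"grip":230,"travel":[0.06,0.3,0.02],"twist":0},{"grip":230,"travel":[0.06,0.3,0.02],"twist":0},{"grip":230,"travel":[0.06,0.3,0],"twist":0},{"grip":230,"travel":[0.06,0.3,0],"twist":0},{"grip":230,"travel":[0.06,0.3,-0.02],"twist":0},{"grip":230,"travel":[0.06,0.3,-0.02],"twist":0},{"grip":230,"travel":[0,0,0],"twist":0}]'
python3 -m jog '[{"grip":230,"travel":[0,0,0],"twist":0},{"grip":230,"travel":[0,0,0],"twist":0},{"grip":230,"travel":[0,0,0],"twist":0}]'|sed -n '2p;4p'
```

```text
time: 15.2
position: [0.5336, -0.4304, 0.1093]
tool_rot: [0.772, 0.636, -0.001, 0.002]
ft_force: [-3.1, -5.2, 2.2]
grip_width: 0.0197
position: [0.5337, -0.4304, 0.1093]
ft_force: [-3.5, -5.8, 1.9]
```

```bash
python3 -m jog '[{"grip":230,"travel":[0.04,0.2,-0.04],"twist":0},{"grip":230,"travel":[0.04,0.2,-0.04],"twist":0},{"grip":230,"travel":[0,0,0],"twist":0},{"grip":230,"travel":[0,0,0],"twist":0},{"grip":230,"travel":[0,0,0],"twist":0},{"grip":230,"travel":[0,0,0],"twist":0}]'
```

```text
time: 16.1
position: [0.5343, -0.4269, 0.1088]
tool_rot: [0.772, 0.635, -0.001, 0.002]
ft_force: [-4.2, -6.2, 3.9]
grip_width: 0.0202
```

```bash
python3 -m jog '[{"grip":230,"travel":[0.02,0.1,-0.02],"twist":0},{"grip":230,"travel":[0,0,0],"twist":0},{"grip":230,"travel":[0,0,0],"twist":0},{"grip":230,"travel":[0,0,0],"twist":0}]'
python3 - <<'E'
from h import *
snap('side','side7.png',(345,240,445,380),4)
E
```

```text
time: 16.5
position: [0.5345, -0.4261, 0.1087]
tool_rot: [0.772, 0.635, -0.002, 0.002]
ft_force: [-4.8, -6.5, 2.7]
grip_width: 0.0201
```

View pics/side7.png

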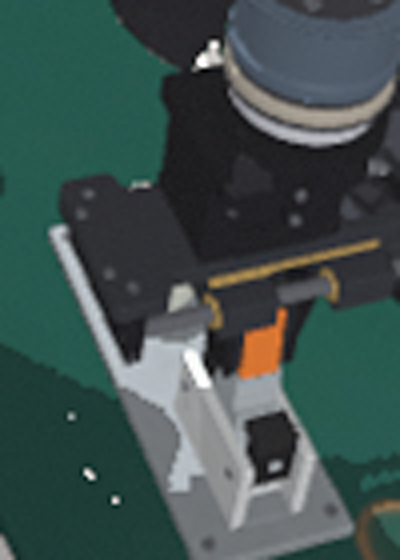

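The tab now leans towards the roll, the displacement is 10.2 mm, and the -y cheek stayed open at crop (272,465). I'll straighten the block and lift gently, watching the force.

```bash
python3 -m jog '[{"grip":230,"travel":[-0.06,-0.32,0.02],"twist":0},{"grip":230,"travel":[-0.06,-0.32,0.02],"twist":0},{"grip":230,"travel":[-0.06,-0.32,0],"twist":0},{"grip":230,"travel":[-0.06,-0.32,0],"twist":0},{"grip":230,"travel":[0,0,0],"twist":0},{"grip":230,"travel":[0,0,0],"twist":0},{"grip":230,"travel":[0,0,0],"twist":0}]' 30
python3 -m jog '[{"grip":230,"travel":[0,0,0.3],"twist":0},{"grip":230,"travel":[0,0,0.3],"twist":0},{"grip":230,"travel":[0,0,0],"twist":0},{"grip":230,"travel":[0,0,0],"twist":0}]'
```

```text
time: 17.25
position: [0.5333, -0.4322, 0.1078]
tool_rot: [0.772, 0.635, 0.003, -0.003]
ft_force: [1.6, 5.8, 7.0]
grip_width: 0.0197
time: 17.65
position: [0.532, -0.4323, 0.112]
tool_rot: [0.772, 0.635, 0.002, -0.004]
ft_force: [0.9, 7.0, -0.5]
grip_width: 0.0197
```

```bash
python3 -m jog '[{"grip":230,"travel":[-0.03,-0.2,0],"twist":0},{"grip":230,"travel":[-0.03,-0.2,0],"twist":0},{"grip":230,"travel":[0,0,0],"twist":0},{"grip":230,"travel":[0,0,0],"twist":0},{"grip":230,"travel":[0,0,0],"twist":0}]'
python3 - <<'E'
from h import *
snap('side','side8.png',(345,240,445,380),4)
E
```

```text
time: 18.15
position: [0.5312, -0.4366, 0.1125]
tool_rot: [0.772, 0.635, 0.001, -0.004]
ft_force: [0.0, 5.3, 1.5]
grip_width: 0.0196
```

View pics/side8.png

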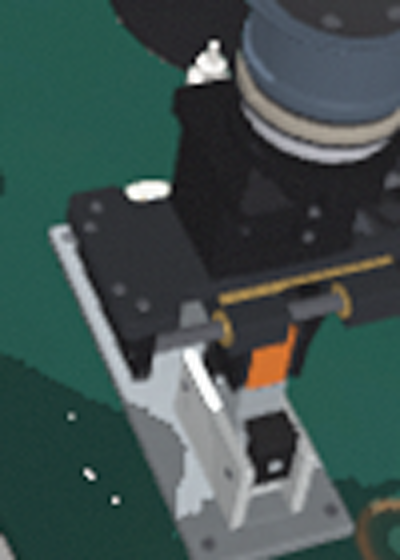

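The tab looks upright again, like the first held picture, and cheek b is still open at crop (272,462). Continuing the lift.

```bash
python3 -m jog '[{"grip":230,"travel":[0,0,0.4],"twist":0},{"grip":230,"travel":[0,0,0.4],"twist":0},{"grip":230,"travel":[0,0,0.4],"twist":0},{"grip":230,"travel":[0,0,0],"twist":0},{"grip":230,"travel":[0,0,0],"twist":0}]'
```

```text
time: 18.7
position: [0.5315, -0.4381, 0.1251]
tool_rot: [0.772, 0.635, 0.001, -0.002]
ft_force: [1.0, 7.6, -0.8]
grip_width: 0.0199
```

```bash
python3 -m jog '[{"grip":230,"travel":[0.03,0.2,0.5],"twist":0},{"grip":230,"travel":[0,0,0.5],"twist":0},{"grip":230,"travel":[0,0,0],"twist":0}]'; python3 -m jog '[{"grip":230,"travel":[0,0,0.5],"twist":0},{"grip":230,"travel":[0,0,0.5],"twist":0},{"grip":230,"travel":[0,0,0.5],"twist":0},{"grip":230,"travel":[0,0,0],"twist":0},{"grip":230,"travel":[0,0,0],"twist":0}]'
```

```text
time: 19.0
position: [0.5319, -0.4399, 0.137]
tool_rot: [0.772, 0.635, -0.001, 0.001]
ft_force: [-2.6, 0.2, 0.6]
grip_width: 0.0201
time: 19.5
position: [0.5322, -0.4388, 0.1511]
tool_rot: [0.772, 0.635, -0.0, 0.001]
ft_force: [-2.1, 0.1, -1.1]
grip_width: 0.0198
```

```bash
python3 -m jog '[{"grip":230,"travel":[0,0,0.7],"twist":0},{"grip":230,"travel":[0,0,0.7],"twist":0},{"grip":230,"travel":[0,0,0.7],"twist":0},{"grip":230,"travel":[0,0,0.7],"twist":0},{"grip":230,"travel":[0,0.1,0.7],"twist":0},{"grip":230,"travel":[0,0.1,0.7],"twist":0},{"grip":230,"travel":[0,0,0],"twist":0},{"grip":230,"travel":[0,0,0],"twist":0}]'
python3 -m jog '[{"grip":230,"travel":[0,0,0],"twist":0},{"grip":230,"travel":[0,0,0],"twist":0},{"grip":230,"travel":[0,0,0],"twist":0},{"grip":230,"travel":[0,0,0],"twist":0}]'
python3 - <<'E'
from h import *
snap('side','side9.png',(335,220,455,380),3.75)
E
```

```text
time: 20.3
position: [0.5322, -0.4363, 0.1928]
tool_rot: [0.772, 0.635, 0.0, 0.0]
ft_force: [0.2, -0.7, -1.5]
grip_width: 0.0195
time: 20.7
position: [0.5321, -0.4363, 0.1923]
tool_rot: [0.772, 0.635, -0.0, -0.0]
ft_force: [0.7, 0.1, -2.0]
grip_width: 0.0199
```

View pics/side9.png

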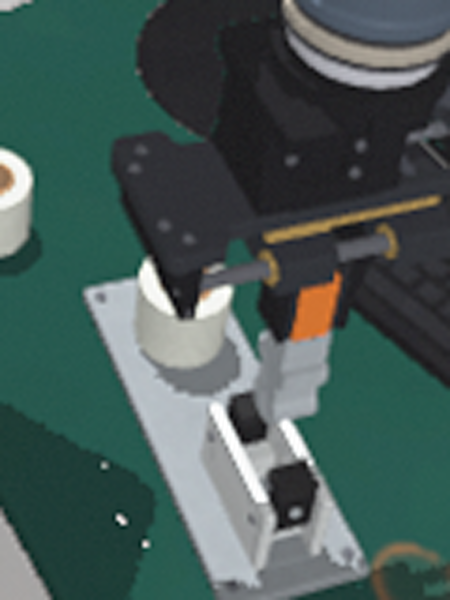

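```bash
python3 - <<'E'
from h import *
for X in [(.5324,-.4363,.098),(.5324,-.4363,.21)]: print(((proj('side',X)-[335,220]+.5)*3.75-.5).round())
y=np.array([.19,.98])
for l in(-.12,.12): print(l,((proj('side',[.5324-y[0]*l*.09,-.4363-y[1]*l*.09,.098])-[335,220]+.5)*3.75-.5).round())
E
```

```text
[279. 411.]
[310. 267.]
-0.12 [270. 393.]
0.12 [288. 428.]
```

The block is clear of the socket: its foot shows around crop (285,415) against (279,411) predicted for upright, so it leans only a little. The roll stands on the spindle. Handing in.

```bash
python3 -c "
from rig import *
print(get_obs()['ft_force'].round(1));print(hand_in())"
```

```text
[ 1.2  0.1 -1.1]
the job is handed in; nothing more can be done
None
```

The label roll is on the spindle and the guide block is out of its socket, still held upright above it. I handed the job in at about 20.8 s of the 61 s allowed.

- **Roll:** I took the farther of the two look-alikes, lowered it over the spindle to about the flange, and let go. The picture afterwards showed it standing down on the flange, with the spindle through its bore.
- **Block:** I rocked it about 10 mm to the feeder's -y and then about 10 mm to +y. The pictures showed the -y cheek pushed outward and staying there. The +y cheek was hidden by the gripper during the rocking, but the lift then met no resistance beyond about the block's weight.
- **Final pose:** The pads read 19.9 mm on the tab. The tool is within about 1 mm of the socket's centre, and the block's foot is about 26 mm above the cheeks (computed from the lift, not measured directly).

- **Sideways force:** At the start of the lift, a sideways force of 5 to 8 N appeared, because the block had not quite straightened. I corrected the position and the force dropped to near zero.
- **Network detections:** The network did not report the seated roll in either view, so I judged its seating from the picture and the tool heights.
- **Bystanders:** I did not measure the bottles and dish at the end. The arm met no unexpected force near them.

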